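# Make up two repair kits at the electronics bench

## Robot

A 6-joint arm with a two-finger parallel gripper is mounted at the origin on the work surface. World frame = base frame: x ahead of the robot, y to its left, z up, the work surface at z = 0. Lengths are in m, angles in degrees, forces in N, time in s.
With the tool pointing down it reaches from about 0.35 to 0.875 m from the base axis. Payload 4.2 kg.
Tool frame: the origin (TCP) lies midway between the tips of the shut fingers; the grasp point (between the pads) lies 19 mm behind it; y points along the fingers, z is the direction in which the jaws open and shut, and the axes are right-handed (so a half turn about y gives the same grasp; the last joint's range is limited). The gripper opens to 87 mm and grips with 3 to 60 N. Pads are 19 mm wide; open, the fingers measure 117 mm over their backs; the gripper's body (75 mm by 190 mm) begins 51 mm behind the grasp point.
Start: joints at [80.363, 22.042, 0.453, 0, -68.411, -14.817], TCP at [0.259, 0.569, 0.223] pointing down, gripper open.
Joint ranges: [-179.83, 179.83], [-69.29, 118.12], [-61.27, 80.66], [-181.25, 117.63], [-171.15, -9.14], [-177.46, 177.46]. Speed limits (degrees/s): [159.86, 159.86, 180, 180, 180, 180].

## Interface

Orientations are given as [roll, pitch, yaw] about the fixed x, y, z axes, in that order (R = Rz(yaw) Ry(pitch) Rx(roll)).
In Python, from workcell import env gives the robot as it stands. The module is installed in compiled form; this text tells all that it offers. Calls block until the motion is done:
- env.goto(position, orientation): joint-space move of the TCP to a pose.
- env.move_straight(position, rotation=None, rate=0.15, force_limit=None): straight line of the TCP; rotation=None keeps the orientation; rate is the mean speed in m/s. With force_limit (N) it stops when the force on the tool has changed by that much, and returns True; else False.
- env.set_joints(angles): joint-space move.
- env.gripper_to(opening, grasp_force=None): opening from 0.0 (shut) to 1.0 (fully open); grasp_force is the grip in N (None keeps the last); returns when the fingers have stopped.
- env.dwell(seconds).
- env.inverse_kinematics(position, orientation): joint angles nearest the present ones, or None.
- env.read_state(): the state.
- env.grab_frame(name): name is "scene" or "top"; returns a dict with "image" (384x512x3 uint8, blue, green, red), "fx", "fy", "cx", "cy" (pixels), "position" and "orientation" of the camera in the world. Camera axes: x right, y up, looking along -z (the intrinsics and any distortion apply to the point x, -y, -z); pixel columns grow to the right and rows downward; lengths in m; the calibration is good to about 2 mm. A picture is of the moment at which its call begins. There is no depth.
A pose or a line that the arm cannot do raises env.Unreachable and nothing moves.
- env.close_job(): hands the job in, once; it reports no verdict.
Trained networks look in a picture, given as the dict that the camera call returned (one of the last four; its "shot" number tells which), for a name from the list of things; names that differ only in an ending like _2 or _b are one class to them, and where a whole thing is asked for, a point or a joint stands for the part that bears it (a point fixed in the world has none). Each returns a list of dicts, best first, with "score" (0 to 1); they miss things now and then, are a little off and sometimes report something else, mostly with a low value. They report only what shows in the picture. A call takes as long as a camera call. They do not tell look-alikes from the thing itself.
- env.search_frame(picture, thing): "xyz" ([x, y, z] in m, in world coordinates, good to about 4 mm: the middle of the surface that is visible of it).
- env.trace(picture, thing): "mask" (384x512 bool, what is visible of it).
The state is a dict: "clock": time; "joint_positions": joint angles; "qvel": joint speeds; "joint_torque": joint torques, N m; "position": TCP position; "tool_rot": TCP orientation; "force": force on the tool from outside, world axes, zero at the start; "wrist_torque": the same for the moment, N m; "opening": opening from 0.0 (shut) to 1.0 (fully open).
Only numpy, scipy, OpenCV 4.12 (cv2) and the standard library are available. Lean on these libraries where they do the work, as an engineer would, in place of code of your own. Each camera call takes 0.05 s, during which the arm holds its last target. There are 200 camera calls.

## Task

Make up two repair kits from the parts on the mat: put the transformer and the large capacitor into the two-pocket tray, one in each pocket; put the small capacitor into the middle pocket of the three-pocket tray, and the heat sink and the relay into its outer pockets, one in each. Every part must stand upright on the floor of its pocket, clear of the walls' tops; leave the coil, the solder reel and the flux tin where they are.

Things in the scene. Friction and masses are not known exactly. Their poses are not given: they have to be found in the camera images.
- tray_two: Plastic tray with a dark floor and light grey walls, fixed to the bench, 128 x 76 mm, with two equal pockets in a row along its x axis, each 58 (x) x 68 (y) mm inside. Floor 3 mm thick, outer walls and dividers 4 mm thick; all walls end 10 mm above the bench. Origin: centre of its underside, on the bench (z up). Pocket centres at x = -31 and +31 mm, y = 0. It lies on the robot's left or right, its x axis turned up to 20 degrees either way from the robot's straight ahead.
- tray_three: Plastic tray with a dark floor and light grey walls, fixed to the bench, 190 x 76 mm, with three equal pockets in a row along its x axis, each 58 (x) x 68 (y) mm inside. Floor 3 mm thick, outer walls and dividers 4 mm thick; all walls end 10 mm above the bench. Origin: centre of its underside, on the bench (z up). Pocket centres at x = -62, 0 and +62 mm, y = 0. It lies on the robot's left or right, its x axis turned up to 20 degrees either way from the robot's straight ahead.
- transformer_mid (a point): Small mains transformer, 44 mm (its y) x 34 mm (its x) x 40 mm high, about 150 to 260 g: an upright dark laminated steel core 20 mm thick (x), 44 mm wide (y), 40 mm high, with a copper winding through it that stands out 7 mm on both core faces (+x and -x), from 8 to 32 mm up. Grip it across its y, on the 44 mm core ends. Loose, standing upright on the bench. The point is its centre, half-way up; z up.
- cap_large_mid (a point): Large electrolytic capacitor: upright black cylinder with a silvery top, 35 mm diameter, 50 mm high, about 55 to 100 g. Loose, standing upright on the bench. The point is its centre, half-way up; z up.
- cap_small_mid (a point): Small electrolytic capacitor: upright black cylinder with a silvery top, 24 mm diameter, 40 mm high, 30 g. Loose, standing upright on the bench. The point is its centre, half-way up; z up.
- heat_sink_mid (a point): Aluminium heat sink with upright fins, 38 mm (its x) x 25 mm (its y) x 40 mm high, about 45 to 80 g; the six fins are spread along x and end on the two y faces; they can be gripped like a solid block. Grip it across its y (25 mm). Loose, standing upright on the bench. The point is its centre, half-way up; z up.
- relay_mid (a point): Plug-in relay: white block with a black foot and a black patch on top, 28 mm (its x) x 22 mm (its y) x 36 mm high, 40 g. Grip it across its y (22 mm). Loose, standing upright on the bench. The point is its centre, half-way up; z up.
- coil_mid (a point): Bystander: copper ring coil lying flat, 42 mm outside diameter, 18 mm hole, 18 mm high. Loose. The point is its centre, half-way up.
- solder_reel_mid (a point): Bystander: white solder reel standing on its flange, 52 mm diameter, 40 mm high. Loose. The point is its centre, half-way up.
- flux_tin_mid (a point): Bystander: flat round steel tin, 50 mm diameter, 20 mm high. Loose. The point is its centre, half-way up.
Things that resemble listed ones, but are neither listed nor needed, are in the scene too. Leave any red or turquoise look-alike of the part that bears relay_mid alone. Leave any green or purple look-alike of the part that bears heat_sink_mid alone.

How it is judged (in metres and radians):
At the end, for the whole second after the job is handed in: Transformer and large capacitor in separate pockets of the two-pocket tray; small capacitor in the middle, heat sink and relay in separate outer pockets of the three-pocket tray: centres within the pockets, resting on the floor (4 mm), upright (0.12 rad), released, at rest (y of transformer_mid in the frame of tray_two between -0.034 and 0.034 m and z of transformer_mid in the frame of tray_two below 0.027 m and angle between each of transformer_mid, cap_large_mid, cap_small_mid, heat_sink_mid, relay_mid's own z axis and vertical below 0.12 rad and linear speed of each of transformer, cap_large, cap_small, heat_sink, relay below 0.02 m/s and angular speed of each of transformer, cap_large, cap_small, heat_sink, relay below 0.2 rad/s and y of cap_large_mid in the frame of tray_two between -0.034 and 0.034 m and z of cap_large_mid in the frame of tray_two below 0.032 m and ((x of transformer_mid in the frame of tray_two between 0.002 and 0.06 m and x of cap_large_mid in the frame of tray_two between -0.06 and -0.002 m) or (x of transformer_mid in the frame of tray_two between -0.06 and -0.002 m and x of cap_large_mid in the frame of tray_two between 0.002 and 0.06 m)) and y of cap_small_mid in the frame of tray_three between -0.034 and 0.034 m and z of each of cap_small_mid, heat_sink_mid in the frame of tray_three below 0.027 m and y of heat_sink_mid in the frame of tray_three between -0.034 and 0.034 m and y of relay_mid in the frame of tray_three between -0.034 and 0.034 m and z of relay_mid in the frame of tray_three below 0.025 m and x of cap_small_mid in the frame of tray_three between -0.029 and 0.029 m and ((x of heat_sink_mid in the frame of tray_three between 0.033 and 0.091 m and x of relay_mid in the frame of tray_three between -0.091 and -0.033 m) or (x of heat_sink_mid in the frame of tray_three between -0.091 and -0.033 m and x of relay_mid in the frame of tray_three between 0.033 and 0.091 m))); the robot touches nothing.
It fails at once if the coil is pushed more than 20 mm from its place or tipped over (distance of coil_mid from where it was at the start of the episode above 0.02 m or angle between coil_mid's own z axis and vertical above 0.5 rad).
It fails at once if the solder reel is pushed more than 20 mm from its place or tipped over (distance of solder_reel_mid from where it was at the start of the episode above 0.02 m or angle between solder_reel_mid's own z axis and vertical above 0.5 rad).
It fails at once if the flux tin is pushed more than 20 mm from its place or tipped over (distance of flux_tin_mid from where it was at the start of the episode above 0.02 m or angle between flux_tin_mid's own z axis and vertical above 0.5 rad).
It also fails if it takes over 115 s, if anything falls off the work surface, if the arm or the gripper's body presses on something with over 40 N, if the wrist force passes 120 N, or if a joint passes its speed limit or range.

## Working session

There is one attempt and no reset: what is moved stays moved. The work goes in short steps, each a Python script; the robot and the scene stay as the last script left them, time stands still between calls to the robot, and variables do not carry over. Pictures are saved under pics/ and viewed, about 12 in all and at most 16, crops included, and the job is handed in when it is done.

```bash
mkdir -p pics
python3 - <<'E'
from workcell import env
import cv2,pickle
s=env.read_state(); print(s['clock'],s['position'],s['tool_rot'],s['opening'])
P={}
for n in ("scene","top"):
    f=env.grab_frame(n); P[n]=f; cv2.imwrite(f"pics/{n}0.png",f["image"])
    print(n,{k:v for k,v in f.items() if k!='image'})
    for t in ["tray_two","tray_three","transformer_mid","cap_large_mid","cap_small_mid","heat_sink_mid","relay_mid","coil_mid","solder_reel_mid","flux_tin_mid"]:
        print(t,[([round(float(v),3) for v in d['xyz']],round(d['score'],2)) for d in env.search_frame(f,t)])
pickle.dump(P,open('p0.pkl','wb'))
print(env.read_state()['clock'])
E
```

```text
0.0 [0.25844882 0.56839967 0.22145785] [-8.98752588e+01  6.12346872e-03  1.55536964e+02] 1.000852018103598
scene {'fx': 482.8563089969215, 'fy': 482.8563089969215, 'cx': 244.8804070461758, 'cy': 192.16609832025122, 'position': array([ 0.93072248, -0.45436401,  0.73195335]), 'orientation': array([42.41025002,  0.52188151, 40.67185486]), 'shot': 1}
tray_two [([0.572, 0.276, 0.0], 0.92), ([0.66, 0.105, 0.019], 0.24)]
tray_three [([0.532, -0.277, 0.0], 0.63)]
transformer_mid [([0.675, -0.124, 0.037], 0.55)]
cap_large_mid [([0.545, 0.001, 0.045], 0.8)]
cap_small_mid [([0.549, -0.11, 0.037], 0.71), ([0.661, 0.103, 0.018], 0.56)]
heat_sink_mid [([0.508, 0.167, 0.029], 0.86), ([0.441, 0.115, 0.029], 0.62), ([0.365, 0.132, 0.03], 0.55)]
relay_mid [([0.575, 0.097, 0.026], 0.75), ([0.666, -0.015, 0.03], 0.58), ([0.733, -0.011, 0.035], 0.57), ([0.551, -0.108, 0.037], 0.29)]
coil_mid [([0.445, -0.112, 0.02], 0.73)]
solder_reel_mid [([0.449, -0.003, 0.037], 0.97)]
flux_tin_mid [([0.66, 0.104, 0.015], 0.59)]
top {'fx': 407.0399611947736, 'fy': 407.0399611947736, 'cx': 254.4349639343777, 'cy': 189.8871524009103, 'position': array([ 0.49024546, -0.01928715,  0.79819047]), 'orientation': array([  4.58454885,   1.73190938, -91.19807261]), 'shot': 2}
tray_two [([0.564, 0.276, 0.006], 0.93), ([0.441, 0.114, 0.037], 0.34)]
tray_three [([0.53, -0.275, 0.001], 0.89)]
transformer_mid [([0.67, -0.117, 0.041], 0.84)]
cap_large_mid [([0.543, 0.009, 0.051], 0.83)]
cap_small_mid []
heat_sink_mid [([0.363, 0.14, 0.032], 0.83), ([0.441, 0.112, 0.04], 0.77), ([0.504, 0.172, 0.035], 0.72), ([0.544, 0.008, 0.054], 0.43)]
relay_mid [([0.663, -0.004, 0.036], 0.77), ([0.569, 0.099, 0.04], 0.59), ([0.726, -0.004, 0.034], 0.57)]
coil_mid [([0.441, -0.104, 0.022], 0.89)]
solder_reel_mid [([0.436, 0.01, 0.042], 0.82), ([0.67, -0.115, 0.042], 0.74)]
flux_tin_mid [([0.651, 0.112, 0.022], 0.84)]
1.1
```

View pics/top0.png

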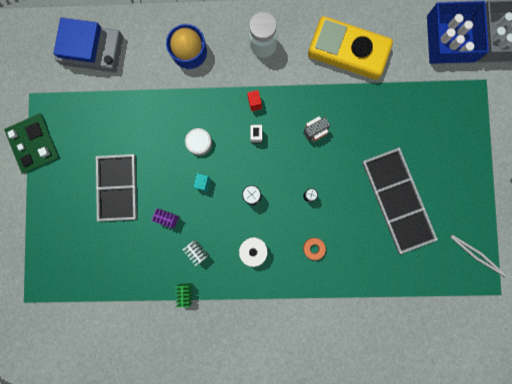

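View pics/scene0.png

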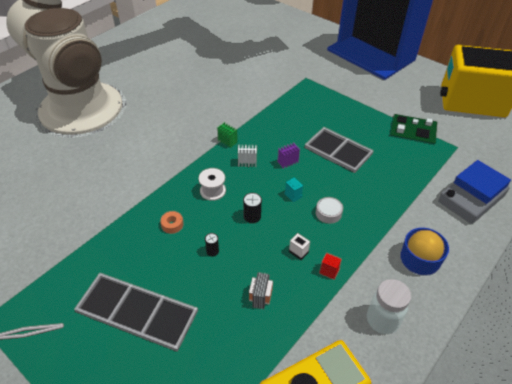

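```bash
cat > h.py <<'E'
from workcell import env
import numpy as np,cv2
from scipy.spatial.transform import Rotation as R
from scipy.optimize import minimize
def proj(f,p):
    c=(np.asarray(p)-f['position'])@R.from_euler('xyz',f['orientation'],degrees=True).as_matrix()
    return np.c_[f['cx']+f['fx']*c[:,0]/-c[:,2], f['cy']-f['fy']*c[:,1]/-c[:,2]]
def box(sx,sy,z0,z1): return np.array([[a*sx/2,b*sy/2,z] for a in(-1,1) for b in(-1,1) for z in(z0,z1)])/1000
def cyl(d,z0,z1): return np.array([[d/2*np.cos(t),d/2*np.sin(t),z] for t in np.linspace(0,6.283,33) for z in(z0,z1)])/1000
M={'tray_two':[box(128,76,0,10)],'tray_three':[box(190,76,0,10)],
'transformer_mid':[box(20,44,0,40),box(34,30,8,32)],'cap_large_mid':[cyl(35,0,50)],'cap_small_mid':[cyl(24,0,40)],
'heat_sink_mid':[box(38,25,0,40)],'relay_mid':[box(28,22,0,36)],'coil_mid':[cyl(42,0,18)],'solder_reel_mid':[cyl(52,0,40)],'flux_tin_mid':[cyl(50,0,20)]}
S=4
def render(f,t,q,z=0):
    im=np.zeros((384*S,512*S),np.uint8)
    c,s=np.cos(q[2]),np.sin(q[2])
    for b in M[t]:
        w=b@np.array([[c,s,0],[-s,c,0],[0,0,1]])+[q[0],q[1],z]
        h=cv2.convexHull((((proj(f,w)+.5)*S)).astype(np.float32)).astype(np.int32)
        cv2.fillConvexPoly(im,h,1)
    return im
def mask(f,t,q0):
    "network mask whose centre lies nearest to the expected pixel"
    u=proj(f,[[q0[0],q0[1],.02]])[0]; best=None
    for d in env.trace(f,t):
        m=d['mask'].astype(np.uint8)
        if m.sum()<20: continue
        yx=np.argwhere(m); e=np.hypot(*(yx.mean(0)[::-1]-u))
        if e<25 and (best is None or e<best[0]): best=(e,m,d['score'])
    if best is None: return None
    m=best[1]
    if t!='transformer_mid':
        pts=np.argwhere(m)[:,::-1].astype(np.float32)
        # hull with pixel extents
        pts=np.concatenate([pts+o for o in ([0,0],[1,0],[0,1],[1,1])])*S
        m=np.zeros((384*S,512*S),np.uint8); cv2.fillConvexPoly(m,cv2.convexHull(pts).astype(np.int32),1); return m
    return cv2.resize(m,None,fx=S,fy=S,interpolation=cv2.INTER_NEAREST)
def fit(fs,t,q0,yaws,z=0):
    ms=[(f,mask(f,t,q0)) for f in fs]; ms=[(f,m) for f,m in ms if m is not None]
    def cost(q):
        c=0
        for f,m in ms:
            r=render(f,t,q,z); c+=1-(r&m).sum()/(r|m).sum()
        return c/len(ms)
    best=None
    for y in yaws:
        x0=np.array([q0[0],q0[1],y])
        r=minimize(cost,x0,method='Nelder-Mead',options=dict(initial_simplex=x0+np.array([[0,0,0],[.008,0,0],[0,.008,0],[0,0,.25]]),maxiter=70,xatol=2e-4,fatol=1e-4))
        if best is None or r.fun<best[1]: best=(r.x,r.fun)
    return best[0],best[1],len(ms)
E
cat > m0.py <<'E'
from h import *
import pickle
fs=[env.grab_frame('scene'),env.grab_frame('top')]
I={'tray_two':(.567,.276),'tray_three':(.531,-.276),'transformer_mid':(.672,-.12),'cap_large_mid':(.544,.005),'cap_small_mid':(.547,-.108),'heat_sink_mid':(.441,.113),'relay_mid':(.664,-.009),'coil_mid':(.443,-.108),'solder_reel_mid':(.442,.004),'flux_tin_mid':(.655,.108)}
Q={}; ov=[cv2.resize(f['image'],None,fx=S,fy=S,interpolation=cv2.INTER_CUBIC) for f in fs]
for t,p in I.items():
    ys=[-.25,0,.25] if 'tray' in t else ([0] if M[t][0].shape[0]>8 else np.arange(-1.4,1.5,.4))
    each=[fit([f],t,p,ys) for f in fs] if 'tray' not in t else []
    q,c,n=fit(fs,t,p,ys); Q[t]=q
    print(t,q.round(4),round(np.degrees(q[2]),1),'cost',round(c,3),n,[(e[0][:2].round(3),round(np.degrees(e[0][2])),round(e[1],2),e[2]) for e in each])
    for f,o in zip(fs,ov):
        cs,_=cv2.findContours(render(f,t,q),cv2.RETR_EXTERNAL,cv2.CHAIN_APPROX_NONE); cv2.drawContours(o,cs,-1,(0,255,255),1)
pickle.dump(Q,open('q.pkl','wb'))
cv2.imwrite('pics/ovt.png',cv2.resize(ov[1][340:1200,360:1780],(800,484),interpolation=cv2.INTER_AREA))
cv2.imwrite('pics/ovs.png',cv2.resize(ov[0][480:1400,280:1520],(800,594),interpolation=cv2.INTER_AREA))
print(env.read_state()['clock'])
E
time python3 m0.py
```

```text
Traceback (most recent call last):
  File "m0.py", line 9, in <module>
    q,c,n=fit(fs,t,p,ys); Q[t]=q
          ~~~^^^^^^^^^^^
  File "h.py", line 39, in fit
    ms=[(f,mask(f,t,q0)) for f in fs]; ms=[(f,m) for f,m in ms if m is not None]
           ~~~~^^^^^^^^
  File "h.py", line 36, in mask
    m=np.zeros((384*S,512*S),np.uint8); cv2.fillConvexPoly(m,cv2.convexHull(pts).astype(np.int32),1); return m
                                                             ~~~~~~~~~~~~~~^^^^^
cv2.error: OpenCV(4.12.0) /io/opencv/modules/imgproc/src/convhull.cpp:143: error: (-215:Assertion failed) total >= 0 && (depth == CV_32F || depth == CV_32S) in function 'convexHull'


real	0m3.491s
user	0m1.429s
sys	0m0.285s
```

```bash
sed -i 's/cv2.convexHull(pts).astype/cv2.convexHull(pts.astype(np.float32)).astype/; s/^def mask(f,t,q0):/C={}\ndef mask(f,t,q0):\n    k=(f["shot"],t)\n    if k not in C: C[k]=_mask(f,t,q0)\n    return C[k]\ndef _mask(f,t,q0):/' h.py; time python3 m0.py
```

```text
tray_two [0.5663 0.2763 0.0294] 1.7 cost 0.044 2 []
tray_three [ 0.5282 -0.2756  0.3297] 18.9 cost 0.044 2 []
transformer_mid [ 0.6686 -0.119   0.4898] 28.1 cost 0.063 2 [(array([ 0.668, -0.119]), -151, np.float64(0.06), 1), (array([ 0.669, -0.119]), 29, np.float64(0.05), 1)]
cap_large_mid [0.5429 0.0079 0.0382] 2.2 cost 0.072 2 [(array([0.543, 0.006]), 11, np.float64(0.05), 1), (array([0.543, 0.009]), 7, np.float64(0.03), 1)]
cap_small_mid [ 0.5412 -0.1033  0.2564] 14.7 cost 0.07 2 [(array([ 0.54 , -0.103]), 15, np.float64(0.05), 1), (array([ 0.541, -0.103]), 12, np.float64(0.08), 1)]
heat_sink_mid [0.4357 0.119  0.6705] 38.4 cost 0.337 2 [(array([0.435, 0.117]), 40, np.float64(0.34), 1), (array([0.438, 0.12 ]), 60, np.float64(0.28), 1)]
relay_mid [ 0.6632 -0.0022 -0.0277] -1.6 cost 0.059 2 [(array([ 0.663, -0.004]), -2, np.float64(0.05), 1), (array([ 0.663, -0.002]), -1, np.float64(0.04), 1)]
coil_mid [ 0.4393 -0.1083  0.4143] 23.7 cost 0.162 2 [(array([ 0.439, -0.109]), 7, np.float64(0.17), 1), (array([ 0.44 , -0.109]), 15, np.float64(0.15), 1)]
solder_reel_mid [0.4365 0.0076 0.272 ] 15.6 cost 0.05 2 [(array([0.436, 0.007]), 15, np.float64(0.04), 1), (array([0.437, 0.008]), -3, np.float64(0.05), 1)]
flux_tin_mid [0.6526 0.1115 0.1376] 7.9 cost 0.047 2 [(array([0.653, 0.111]), 6, np.float64(0.05), 1), (array([0.652, 0.112]), -1, np.float64(0.04), 1)]
2.35
real	1m40.293s
user	1m8.186s
sys	0m28.834s
```

View pics/ovt.png

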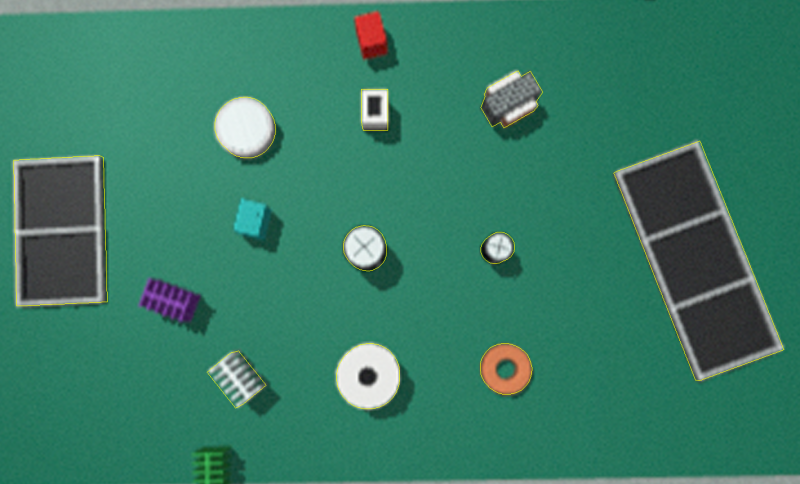

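View pics/ovs.png

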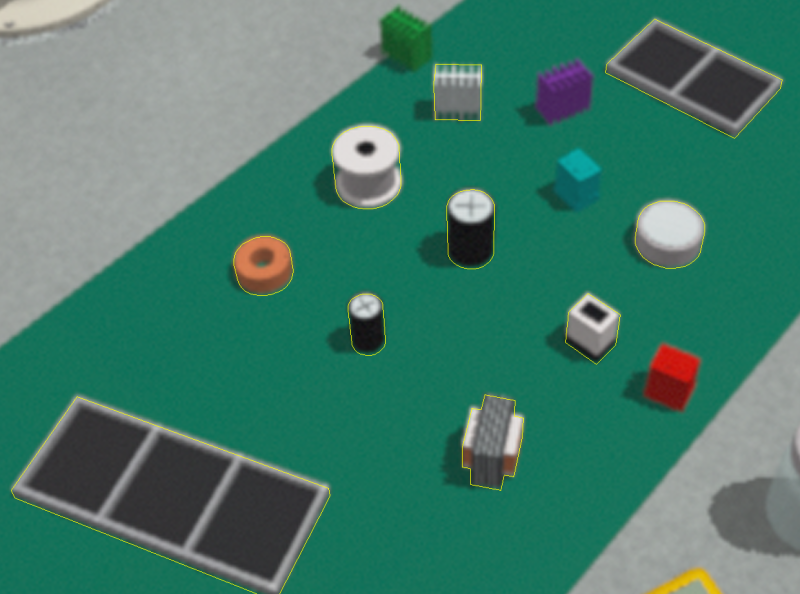

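```bash
cat > pp.py <<'E'
from h import *
import pickle
Q=pickle.load(open('q.pkl','rb')); UP=.16
def ori(p,yaw):
    "of the two equivalent yaws, the one with the smaller joint motion"
    j=np.array(env.read_state()['joint_positions']); best=None
    for y in (yaw,yaw+180):
        o=[-90,0,(y+180)%360-180]; k=env.inverse_kinematics(p,o)
        if k is None: continue
        e=np.abs(np.array(k)-j).max()
        if best is None or e<best[0]: best=(e,o)
    return best[1]
def go(x,y,yaw): o=ori([x,y,UP],yaw); env.goto([x,y,UP],o); return o
def pick(t,w,h,yaw,force):
    x,y=Q[t][:2]; env.gripper_to(min(1,(w+26)/87))
    go(x,y,yaw)
    if env.move_straight([x,y,h],rate=.15,force_limit=15): print('TOUCH',env.read_state()['position']); return False
    env.gripper_to(0,grasp_force=force); g=env.read_state()['opening']*87
    env.move_straight([x,y,UP],rate=.15); s=env.read_state(); g2=s['opening']*87
    print(t,'width',round(g,1),round(g2,1),'want',w,'clock',round(s['clock'],1)); return abs(g2-w)<4
def place(tray,px,h,w,dyaw=0):
    q=Q[tray]; x,y=q[0]+px*np.cos(q[2]),q[1]+px*np.sin(q[2])
    go(x,y,np.degrees(q[2])+dyaw)
    env.move_straight([x,y,h+.025],rate=.15); env.dwell(.2)
    t=env.move_straight([x,y,h+.003-.002],rate=.04,force_limit=6)
    z=env.read_state()['position'][2]; env.gripper_to(min(1,(w+22)/87)); env.dwell(.2)
    env.move_straight([x,y,UP],rate=.2)
    s=env.read_state(); print('placed',t,'z-nominal mm',round((z-h-.003)*1e3,1),'clock',round(s['clock'],1))
E
python3 - <<'E'
from pp import *
if pick('transformer_mid',44,.012,np.degrees(Q['transformer_mid'][2]),35): place('tray_two',.031,.012,44)
f=env.grab_frame('scene'); cv2.imwrite('pics/a.png',f['image'])
E
```

```text
transformer_mid width 43.8 43.7 want 44 clock 8.7
placed True z-nominal mm 0.2 clock 13.6
```

View pics/a.png

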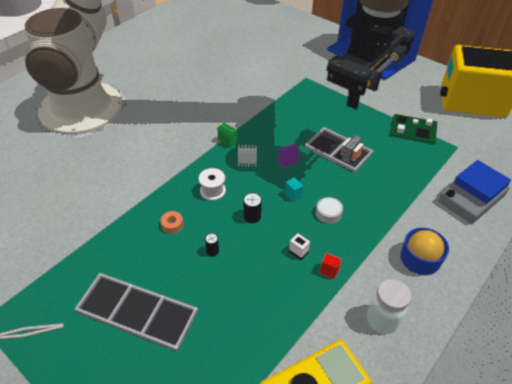

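The transformer stands in the far pocket of tray_two (about pixel 353,150); nothing else has moved.

Run:
```python
from pp import *
d=lambda t:np.degrees(Q[t][2])
for t,w,h,y,F,tr,px in [('cap_large_mid',35,.014,0,20,'tray_two',-.031),('heat_sink_mid',25,.012,d('heat_sink_mid'),20,'tray_three',-.062),('relay_mid',22,.010,d('relay_mid'),20,'tray_three',.062),('cap_small_mid',24,.011,15,15,'tray_three',0)]:
    if not pick(t,w,h,y,F): print('STOP',t); break
    place(tr,px,h,w)
else:
    go(.45,.0,0)
for n in('scene','top'): cv2.imwrite(f'pics/b_{n}.png',env.grab_frame(n)['image'])
```

```text
cap_large_mid width 34.5 34.5 want 35 clock 18.0
placed True z-nominal mm 0.0 clock 22.5
heat_sink_mid width 24.8 24.7 want 25 clock 26.6
placed True z-nominal mm 0.0 clock 31.6
relay_mid width 21.6 22.1 want 22 clock 36.0
placed True z-nominal mm -0.1 clock 40.6
cap_small_mid width 23.5 23.3 want 24 clock 44.5
placed True z-nominal mm -0.2 clock 48.8
```

View pics/b_scene.png

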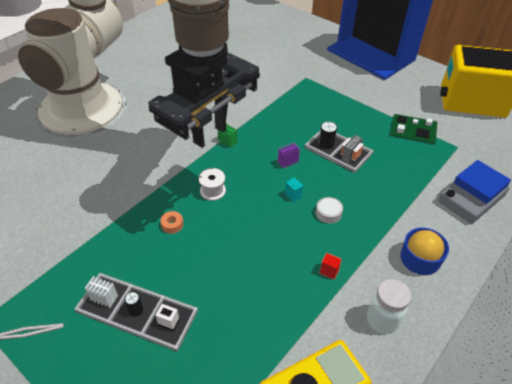

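All five parts are in their pockets: in tray_two the large cap at (328,135) and the transformer at (352,150); in tray_three the heat sink at (100,292), small cap at (133,302) and relay at (166,317). A numerical check comes next.

Run:
```python
from pp import *
fs=[env.grab_frame(n) for n in('scene','top')]
ov=[cv2.resize(f['image'],None,fx=S,fy=S,interpolation=cv2.INTER_CUBIC) for f in fs]
def chk(t,q0,ys,tr,z):
    q,c,n=fit(fs,t,q0,ys,z)
    a=Q[tr] if tr else None
    r=R.from_euler('z',-a[2]).apply([q[0]-a[0],q[1]-a[1],0])[:2] if tr else q[:2]-Q[t][:2]
    print(t,'in tray' if tr else 'shift',(r*1e3).round(1),'cost',round(c,3),n)
    for f,o in zip(fs,ov):
        cs,_=cv2.findContours(render(f,t,q,z),cv2.RETR_EXTERNAL,cv2.CHAIN_APPROX_NONE); cv2.drawContours(o,cs,-1,(0,255,255),1)
for t,tr,px in [('transformer_mid','tray_two',.031),('cap_large_mid','tray_two',-.031),('heat_sink_mid','tray_three',-.062),('relay_mid','tray_three',.062),('cap_small_mid','tray_three',0)]:
    a=Q[tr]; chk(t,(a[0]+px*np.cos(a[2]),a[1]+px*np.sin(a[2])),[a[2]],tr,.003)
for t in('coil_mid','flux_tin_mid','solder_reel_mid'): chk(t,Q[t][:2],[0],None,0)
s=ov[0]; cv2.imwrite('pics/c.png',np.hstack([s[1060:1420,260:820],s[440:800,1180:1740]])[:, :1120][::1].copy() if 0 else cv2.resize(np.hstack([s[1060:1420,260:820],s[440:800,1180:1740]]),(800,257),interpolation=cv2.INTER_AREA))
```

```text
transformer_mid in tray [31.4 -1.5] cost 0.102 2
cap_large_mid in tray [-31.   -0.4] cost 0.092 2
heat_sink_mid in tray [-63.5   0.7] cost 0.124 2
relay_mid in tray [61.9  0.4] cost 0.086 2
cap_small_mid in tray [-0.6  1.1] cost 0.066 2
coil_mid shift [-0.7 -0.2] cost 0.065 1
flux_tin_mid shift [ 0.1 -0.6] cost 0.05 2
solder_reel_mid shift [1.  0.2] cost 0.06 1
```

View pics/c.png

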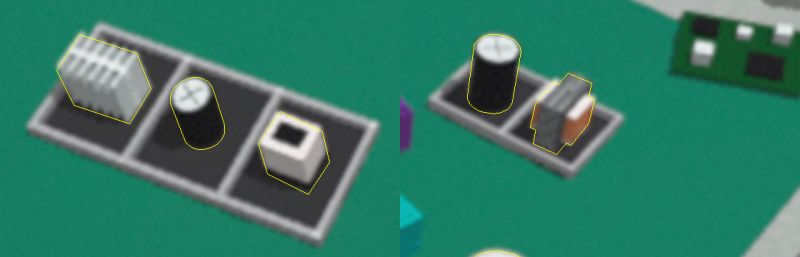

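The upright-on-the-floor model outlines match every part, and the bystanders haven't moved. Handing in.

```bash
python3 -c "
from workcell import env
print(env.close_job(), env.read_state()['clock'])"
```

```text
the job is handed in; nothing more can be done
the job is handed in; nothing more can be done
```

I put all five parts into their pockets and handed in the job. The last clock reading was 48.8 s of the 115 s allowed, before the final move clear and two last checks. The hand-in gives no verdict, so success rests on my own checks.

| Part | Tray | Centre in tray, x / y (mm) | Pocket centre x (mm) |
|---|---|---|---|
| Transformer | two-pocket | 31.4 / -1.5 | +31 |
| Large capacitor | two-pocket | -31.0 / -0.4 | -31 |
| Heat sink | three-pocket | -63.5 / 0.7 | -62 |
| Small capacitor | three-pocket | -0.6 / 1.1 | 0 |
| Relay | three-pocket | 61.9 / 0.4 | +62 |

- **Grasps:** the gripped widths came within 0.7 mm of the stated sizes.
- **Resting on the floor:** every part touched down within 0.2 mm of the expected floor height. Outlines of upright parts match the last picture, though I didn't measure tilt or speed.
- **Bystanders:** the coil, solder reel and flux tin measured within about 1 mm of where they started. In the last check the coil and reel were found in only one of the two cameras.
- **Weakest fit:** at the start, the heat sink's outline fitted its network mask poorly (cost 0.34). I went by the overlay pictures instead, and the grasp then measured 24.7 mm against 25 mm.

No check failed.

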